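# Block up the gaps in a repaired drone's shipping carton

### The arm

A 6-joint arm with a two-finger parallel gripper is mounted at the origin on the work surface. World frame = base frame: x ahead of the robot, y to its left, z up, the work surface at z = 0. Lengths are in m, angles in rad, forces in N, time in s.
With the tool pointing down it reaches from about 0.425 to 0.95 m from the base axis. Payload 3.5 kg.
Tool frame: the origin (TCP) lies midway between the tips of the shut fingers; the grasp point (between the pads) lies 19 mm behind it; z points along the fingers, y is the line along which they close (so a half turn about z gives the same grasp; the last joint's range is limited). The gripper opens to 85 mm and grips with 20 to 120 N. Pads are 22 mm wide; open, the fingers measure 114 mm over their backs; the gripper's body (76 mm by 85 mm) begins 54 mm behind the grasp point. The pads swing forward as they close: fully open they stand 13 mm farther back than shut.
Start: joints at [1.13, 0.286, 1.577, -0, 1.279, -0.15], TCP at [0.193, 0.647, 0.231] pointing down, gripper open.
Joint ranges: [-2.77, 2.77], [-0.9, 2.22], [0.21, 2.48], [-1.53, 4.67], [0.24, 2.81], [-2.84, 2.84]. Speed limits (rad/s): [2.79, 2.79, 3.14, 3.14, 3.14, 3.14].

### API

Orientations are given as a unit quaternion [x, y, z, w].
In Python, from plant import ctrl, cams, order gives the robot as it stands.
- The arm moves only by the tool move_arm, never from a script. Its argument "plan" is one flat list of numbers, 7 for each row, row after row: the shift along the world's x, y, z in mm, then the turn, a rotation vector about the world's x, y, z in degrees, then the finger opening in mm, from 0 to 85.4. A call has 1 to 12 rows; each row shifts and turns the commanded pose from where the row before left it; what a row does not reach is not made up. A row lasts 1/10 s, in which the tool goes at most 50 mm and 8.59 degrees, less where a joint would pass 70% of its speed; a pose out of reach is approached as far as the arm can. A call is refused whole if a number of a shift passes 50 or a number of a turn 8.59, either way. A call with a gripper value outside its range is refused whole. The fingers move at their own pace and stop on an object; "newtons" is the grip in N (left out, the last holds). Time passes only in rows, so rows that do not move let the fingers close. It gives the time, the measured TCP pose, the force, the opening and the grip force at its end, in the units of the state.
- ctrl.get_state(): the state, without advancing time (a new reading comes with each control period).
- cams.read_camera(name): name is "side" or "top"; returns a dict with "color" (420x560x3 uint8, red, green, blue), "fov_y" (degrees; the focal length in pixels is half the picture's height over the tangent of half this angle, whatever the lens; pixels are square), "cx", "cy" (the principal point, pixels), "origin" and "orientation" of the camera in the world. Camera axes: x right, y up, looking along -z (the intrinsics and any distortion apply to the point x, -y, -z); pixel columns grow to the right and rows downward; lengths in m; the calibration is good to about 2 mm. A picture is of the moment at which its call begins. There is no depth.
- order.sign_off(): hands the job in; it is judged then, once.
The state is a dict: "time": time; "qpos": joint angles; "dq": joint speeds; "joint_efforts": joint torques, N m; "eef_pos": TCP position; "tcp_rot": TCP orientation; "contact_force": force on the tool from outside, world axes, zero at the start; "wrist_torque": the same for the moment, N m; "opening": opening from 0.0 (shut) to 1.0 (fully open); "finger_force": force on a finger pad.
Only numpy, scipy, OpenCV 4.12 (cv2) and the standard library are available. Lean on these libraries where they do the work, as an engineer would, in place of code of your own. Each camera call takes 0.05 s, during which the arm holds its last target. There are 200 camera calls.

### The job

The repaired drone is packed in the open carton with its controller and battery, but two gaps are left in the row where the battery sits. Fill the longer gap with the long 90 mm high foam block and the shorter gap with the short one, each upright, lengthwise along the row and fully down on the carton's floor, so that nothing can shift in transit; then let go.

Things in the scene. Friction and masses are not known exactly. Their poses are not given: they have to be found in the camera images.
- block_long: Stiff pale grey-white packing-foam block, 104 long x 46 wide x 90 high, about 45 g, standing upright on the mat among other foam offcuts. Origin: centre of its underside; x along its 104 length, y across its 46 width, z up. Grip it across the 46 width near its top.
- block_short: Stiff pale grey-white packing-foam block, 64 long x 46 wide x 90 high, about 30 g, standing upright on the mat among other foam offcuts. Origin: centre of its underside; x along its 64 length, y across its 46 width, z up. Grip it across the 46 width near its top. The other two offcuts (a 90 x 74 x 32 slab and a 100 x 24 x 45 strip) are not for this job.
- gap_long (a point): Middle of the longer gap, on the carton's inner floor (5 mm above the table), z up. Gap: 120 mm along x, 60 along y; battery at its +x end, carton wall at the other. On both y sides lie packed goods 84 wide and at most 45 high; the rim is 90 above the floor, so a seated block ends level with the rim and its upper 45 mm is free for fingers.
- gap_short (a point): Middle of the shorter gap, on the carton's inner floor (5 mm above the table), z up. Gap: 80 mm along x, 60 along y; battery at its -x end, carton wall at the other. In line with the longer gap, centres 144 mm apart, the battery (40 long, 44 high) between. Carton: 254 x 244 x 95 outside, 5 mm walls, fixed; the goods in it are loose.
Things that resemble listed ones, but are neither listed nor needed, are in the scene too. Leave any turquoise look-alike of the block_short alone.

How it is judged:
By the outcome, as a careful person would: the job done as asked, in the order asked, and still so for the second after the job is handed in, with the robot touching nothing.
It also fails if it takes over 56 s, if anything falls off the work surface, if the arm or the gripper's body presses on something with over 40 N, if the wrist force passes 120 N, or if a joint passes its speed limit or range.

## Working session

There is one attempt and no reset: what is moved stays moved. The work goes in short steps, Python scripts to look and compute and a tool call to move; the robot and the scene stay as the last step left them, time stands still between calls to the robot, and variables do not carry over. Pictures are saved under pics/ and viewed, at most 10 in all, crops included, and the job is handed in when it is done.

Besides the shell and the picture viewer there is one more tool, called after ">>>" as name(argument=value, ...), one argument or row to a line, values as JSON. move_arm: Moves the arm, as the interface text tells. Its arguments: {"type":"object","properties":{"plan":{"type":"array","items":{"type":"number"}},"newtons":{"type":"number"}},"required":["plan"]}

```bash
mkdir -p pics
python3 - <<'E'
from plant import ctrl,cams,order
import cv2
for n in("top","side"):
    r=cams.read_camera(n); cv2.imwrite(f"pics/{n}0.png",r["color"][:,:,::-1]); print({k:v for k,v in r.items() if k!="color"})
s=ctrl.get_state();print(s)
E
```

```text
{'fov_y': 47.69251662513274, 'cx': 281.1573396631982, 'cy': 210.04282230474448, 'origin': array([ 0.19967649, -0.09011862,  1.27139119]), 'orientation': array([ 0.07418123, -0.06825447, -0.68882081,  0.71788882])}
{'fov_y': 55.15349670015904, 'cx': 276.57372940527006, 'cy': 211.84882708056097, 'origin': array([ 0.04915912, -0.58771147,  0.70553065]), 'orientation': array([ 0.3533647 , -0.13559947, -0.32089942,  0.86819913])}
{'time': 0.1, 'qpos': array([ 1.13000216e+00,  2.87092926e-01,  1.57804561e+00,  3.15560865e-05,
        1.27862008e+00, -1.50012457e-01]), 'dq': array([-0.00158361, -0.00190477, -0.00093576, -0.00086639,  0.00125556,
       -0.00103045]), 'joint_efforts': array([ 6.82988848e-04, -4.07294798e+01, -2.93699938e+01, -1.33121198e-04,
        3.44127395e-03,  8.67503530e-06]), 'eef_pos': array([0.19323532, 0.64611981, 0.23006682]), 'tcp_rot': array([ 1.44883599e-01,  9.89448114e-01, -1.03167337e-03, -3.29733551e-04]), 'contact_force': array([-0.10815241, -0.22471256, -0.47767892]), 'wrist_torque': array([-0.0091842 ,  0.0481321 , -0.00421565]), 'finger_force': 0.0, 'opening': 0.9982331407405437}
```

View pics/top0.png

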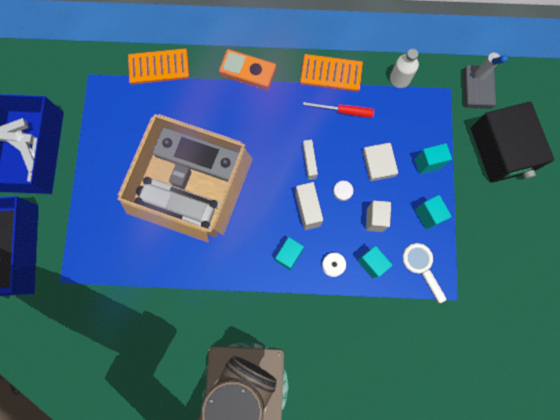

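View pics/side0.png

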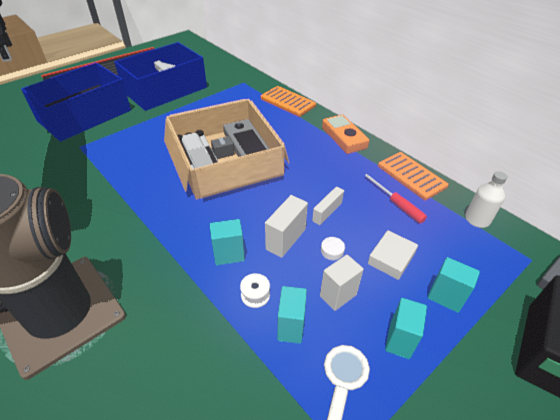

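Candidates for the blocks (top pixels):
- Long block: tall pale block at (309,205).
- Short block: tall pale block at (378,216).
- Not for this job: the slab at (380,161), the strip at (310,159), turquoise look-alikes at (289,252), (376,262), (433,211) and (433,158), and white discs at (343,190) and (334,264).

I choose (309,205) and (378,216). One close crop will check both these and the carton.

```bash
cat > h.py <<'E'
import numpy as np,cv2
from scipy.spatial.transform import Rotation as R
from plant import ctrl,cams,order
def ray(r,px):
    px=np.atleast_2d(px).astype(float); f=210/np.tan(np.radians(r["fov_y"]/2))
    d=np.c_[(px[:,0]-r["cx"])/f,-(px[:,1]-r["cy"])/f,-np.ones(len(px))]
    return R.from_quat(r["orientation"]).apply(d)
def plane(r,px,z):
    d=ray(r,px); o=r["origin"]; return (o+d*((z-o[2])/d[:,2])[:,None])[:,:2]
def proj(r,P):
    f=210/np.tan(np.radians(r["fov_y"]/2)); c=R.from_quat(r["orientation"]).inv().apply(np.atleast_2d(P)-r["origin"])
    return np.c_[r["cx"]-f*c[:,0]/c[:,2], r["cy"]+f*c[:,1]/c[:,2]]
E
python3 - <<'E'
from h import *
r=cams.read_camera("top");c=r["color"]
a=cv2.resize(c[110:245,110:260],None,fx=4,fy=4,interpolation=cv2.INTER_CUBIC)[:,:,::-1]
b=cv2.resize(c[180:240,285:400],None,fx=5,fy=5,interpolation=cv2.INTER_CUBIC)[:,:,::-1]
cv2.imwrite("pics/ca.png",a);cv2.imwrite("pics/cb.png",b)
h=cv2.cvtColor(c,cv2.COLOR_RGB2HSV)
m=((h[...,1]<70)&(h[...,2]>110)).astype(np.uint8)
n,l,st,ce=cv2.connectedComponentsWithStats(m)
for i in range(1,n):
    if st[i,4]>150 and 280<ce[i,0]<400 and 120<ce[i,1]<250: print(st[i],ce[i])
for x,y in((309,205),(378,216),(378,209),(375,225),(305,190),(312,222)):print((x,y),c[y,x],h[y,x])
E
```

```text
[303 140  15  39 385] [309.69350649 158.95064935]
[363 143  35  38 946] [380.5602537  161.10042283]
[333 181  20  20 311] [342.76848875 190.18649518]
[296 182  27  48 838] [309.2673031  205.11097852]
[366 201  25  30 559] [380.03935599 215.54919499]
(309, 205) [227 225 218] [ 23  10 227]
(378, 216) [228 226 218] [ 24  11 228]
(378, 209) [226 225 216] [ 27  11 226]
(375, 225) [183 182 174] [ 27  13 183]
(305, 190) [224 222 214] [ 24  11 224]
(312, 222) [217 216 208] [ 27  11 217]
```

View pics/ca.png

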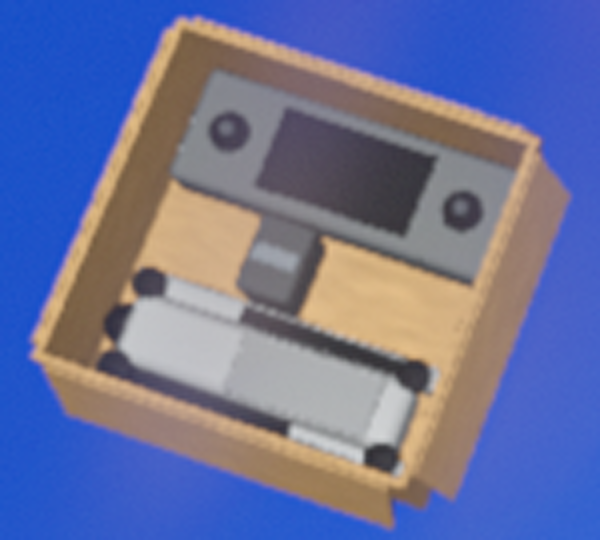

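View pics/cb.png

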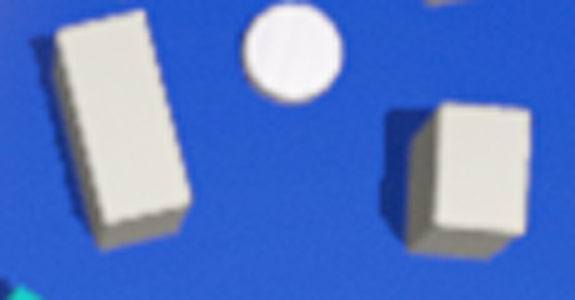

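The crops show two pale, non-turquoise tall blocks. The long top face is crop-left and the short one crop-right. The carton's outer rim corners in the ×4 crop are at (183,20), (537,138), (405,485) and (38,355). The battery is around (282,260), so the longer gap is on its right and the shorter on its left.

Run:
```python
from h import *
r=cams.read_camera("top");c=r["color"];s=cams.read_camera("side")
v=cv2.cvtColor(c,cv2.COLOR_RGB2HSV)
m=((v[...,1]<40)&(v[...,2]>203)).astype(np.uint8)
B={}
for n,(x0,y0,x1,y1) in dict(long=(290,178,328,232),short=(360,195,396,236)).items():
    w=np.zeros_like(m);w[y0:y1,x0:x1]=m[y0:y1,x0:x1]
    k=max(cv2.findContours(w,0,cv2.CHAIN_APPROX_NONE)[0],key=cv2.contourArea)[:,0]
    ys,xs=np.nonzero(w)
    P=plane(r,np.c_[xs,ys],.09)*1000
    q=cv2.minAreaRect(plane(r,k,.09).astype(np.float32)*1000); print(n,q,P.mean(0).round(1))
    box=cv2.boxPoints(q)/1000; B[n]=box
def cr(p): return (np.array(p,float)+.5)/4-.5+110
rim=plane(r,cr([(183,20),(537,138),(405,485),(38,355)]),.095)*1000
print("rim",rim.round(1),rim.mean(0).round(1)); 
for i in range(4): d=rim[(i+1)%4]-rim[i];print(np.hypot(*d).round(1),np.degrees(np.arctan2(d[1],d[0])).round(1))
bat=plane(r,cr([(262,215),(325,236),(300,305),(240,283)]),.049)*1000;print("bat",bat.round(1))
im=s["color"].copy()
for n,b in B.items():
    for p in proj(s,np.c_[b,[.09]*4]): cv2.circle(im,tuple(int(t) for t in p.round()),1,(255,0,0),-1)
for p in proj(s,np.c_[rim/1000,[.095]*4]): cv2.circle(im,tuple(int(t) for t in p.round()),1,(255,0,0),-1)
cv2.imwrite("pics/s1.png",cv2.resize(im[80:320,150:390],None,fx=2.5,fy=2.5,interpolation=cv2.INTER_CUBIC)[:,:,::-1])
```

```text
long ((463.57427978515625, -146.3771514892578), (101.81796264648438, 43.99065017700195), 15.6608304977417) [ 462.4 -146.4]
short ((444.2663269042969, -328.6578674316406), (43.713722229003906, 62.176597595214844), 87.07830047607422) [ 443.2 -328.7]
rim [[683.3 267.3]
 [611.   29.1]
 [379.6  98.7]
 [453.5 338. ]] [531.9 183.3]
248.9 -106.9
241.7 163.3
250.5 72.8
240.5 -17.1
bat [[565.5 215. ]
 [552.6 171.6]
 [504.5 184.4]
 [517.9 225.6]]
```

View pics/s1.png

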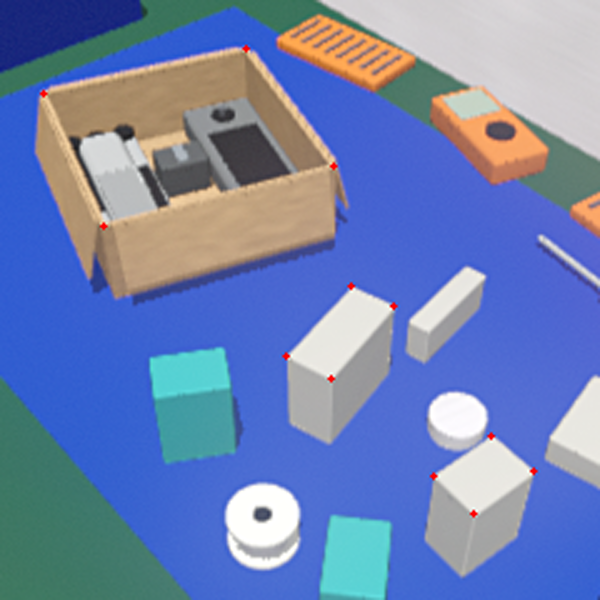

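The projected top corners (red) sit right on the block and rim corners in the side view, so both views agree. Long block: centre (463,-146), length at 15.7°. Short block: (444,-329), length at -2.9°. Row axis at 73°. I'll start moving and refine the gap edges meanwhile.

>>> move_arm(
  plan=[21,-33,0,0,0,-8.5,70,21,-33,0,0,0,-8.5,70,21,-33,0,0,0,-8.5,70,21,-33,0,0,0,-8.5,70,21,-33,0,0,0,-8.5,70,21,-33,0,0,0,-8.5,70,21,-33,0,0,0,-8.5,70,21,-33,0,0,0,-8.5,70,21,-33,0,0,0,-8.5,70,21,-33,0,0,0,-8.5,70,21,-33,0,0,0,-8.5,70,21,-33,0,0,0,-8.5,70],
  newtons=30,
)

```text
time: 1.45
eef_pos: [0.4461, 0.2492, 0.2315]
tcp_rot: [0.862, 0.507, 0.0, 0.0]
contact_force: [-0.8, -0.3, 0.0]
opening: 0.819
finger_force: 0.0
```

```bash
cat >> h.py <<'E'
def st():
    s=ctrl.get_state(); Rm=R.from_quat(s["tcp_rot"]).as_matrix(); y=Rm[:,1]
    print("t",s["time"].__round__(2),"pos",(s["eef_pos"]*1000).round(1),"yaw",np.degrees(np.arctan2(y[1],y[0])).round(1),"z",Rm[:,2].round(3),"open",round(s["opening"]*85.4,1),"F",s["contact_force"].round(1),"ff",round(s["finger_force"],1),"q6",s["qpos"][5].round(2))
C0=np.array([532,183.3]); U=np.array([np.cos(np.radians(73)),np.sin(np.radians(73))]); V=np.array([-U[1],U[0]])
def uv(p): return np.c_[(p-C0)@U,(p-C0)@V]
E
python3 - <<'E'
from h import *
st()
r=cams.read_camera("top")
cr=lambda p:(np.array(p,float)+.5)/4-.5+110
for z in(.005,.03,.05): print(z,"ctrl edge",uv(plane(r,cr([(175,185),(470,285)]),z)*1000).round(1).tolist(),"drone edge",uv(plane(r,cr([(165,272),(430,365)]),z)*1000).round(1).tolist())
for n,t in dict(L=-63,S=81).items(): print(n,(C0+t*U).round(1))
E
```

```text
t 1.45 pos [446.1 249.2 231.5] yaw -29.0 z [ 0.  0. -1.] open 69.9 F [-0.8 -0.3  0. ] ff 0.0 q6 0.82
0.005 ctrl edge [[119.9, -32.3], [-99.7, -33.0]] drone edge [[102.4, 28.1], [-93.9, 28.9]]
0.03 ctrl edge [[110.5, -27.0], [-104.9, -27.6]] drone edge [[93.3, 32.2], [-99.1, 33.1]]
0.05 ctrl edge [[102.9, -22.7], [-108.9, -23.4]] drone edge [[86.0, 35.5], [-103.3, 36.4]]
L [513.6 123.1]
S [555.7 260.8]
```

>>> move_arm(
  plan=[2,-40,0,0,0,-4.5,70,2,-40,0,0,0,-4.5,70,2,-40,0,0,0,-4.5,70,2,-40,0,0,0,-4.5,70,2,-40,0,0,0,-4.5,70,2,-40,0,0,0,-4.5,70,2,-40,0,0,0,-4.5,70,1,-40,0,0,0,-4.5,70,1,-40,0,0,0,-4.5,70,1,-36,0,0,0,-4.8,70,0,0,-40,0,0,0,70,0,0,-20,0,0,0,70],
)

```text
time: 2.7
eef_pos: [0.4615, -0.146, 0.1692]
tcp_rot: [0.99, 0.139, -0.001, -0.001]
contact_force: [-0.6, -0.6, -0.8]
opening: 0.818
finger_force: 0.0
```

```bash
python3 -c "
from h import *
st()"
```

```text
t 2.7 pos [ 461.5 -146.   169.2] yaw -74.1 z [-0.002  0.001 -1.   ] open 69.8 F [-0.6 -0.6 -0.8] ff 0.0 q6 0.78
```

>>> move_arm(
  plan=[1,0,-30,0,0,0,70,0,0,-30,0,0,0,70,0,0,-30,0,0,0,70,0,0,-24,0,0,0,70,0,0,0,0,0,0,70,0,0,0,0,0,0,40,0,0,0,0,0,0,40,0,0,0,0,0,0,40,0,0,0,0,0,0,40,0,0,0,0,0,0,40],
  newtons=30,
)

```text
time: 3.7
eef_pos: [0.4646, -0.1459, 0.0589]
tcp_rot: [0.99, 0.14, 0.001, 0.001]
contact_force: [-1.4, 0.6, 5.5]
opening: 0.535
finger_force: 31.5
```

```bash
python3 -c "
from h import *
st()"
```

```text
t 3.7 pos [ 464.6 -145.9   58.9] yaw -74.0 z [ 0.003 -0.001 -1.   ] open 45.7 F [-1.4  0.6  5.5] ff 31.5 q6 0.78
```

>>> move_arm(
  plan=[0,0,15,0,0,0,40,0,0,35,0,0,0,40,0,0,50,0,0,0,40,0,0,50,0,0,0,40,6,33,0,0,0,7,40,6,33,0,0,0,7,40,6,33,0,0,0,7,40,6,33,0,0,0,7,40,6,34,0,0,0,7,40,6,34,0,0,0,7,40,6,34,0,0,0,7.5,40,7,34,0,0,0,7.5,40],
)

```text
time: 4.9
eef_pos: [0.5122, 0.1241, 0.2071]
tcp_rot: [0.802, 0.597, -0.0, -0.0]
contact_force: [0.5, -0.1, -0.4]
opening: 0.536
finger_force: 31.1
```

>>> move_arm(
  plan=[0,0,0,0,0,0,40,0,0,0,0,0,0,40],
)

```text
time: 5.1
eef_pos: [0.5121, 0.1231, 0.2069]
tcp_rot: [0.803, 0.595, -0.001, -0.0]
contact_force: [0.1, 0.3, -1.0]
opening: 0.535
finger_force: 31.0
```

Run:
```python
from h import *
st()
r=cams.read_camera("top");s=cams.read_camera("side")
a=cv2.resize(r["color"][100:250,100:270],None,fx=2.35,fy=2.35,interpolation=cv2.INTER_CUBIC)
b=cv2.resize(s["color"][60:210,130:300],None,fx=2.35,fy=2.35,interpolation=cv2.INTER_CUBIC)
cv2.imwrite("pics/l2.png",np.hstack([a,b])[:,:,::-1])
```

```text
t 5.1 pos [512.1 123.1 206.9] yaw -16.9 z [-0.001 -0.001 -1.   ] open 45.7 F [ 0.1  0.3 -1. ] ff 31.0 q6 0.34
```

View pics/l2.png

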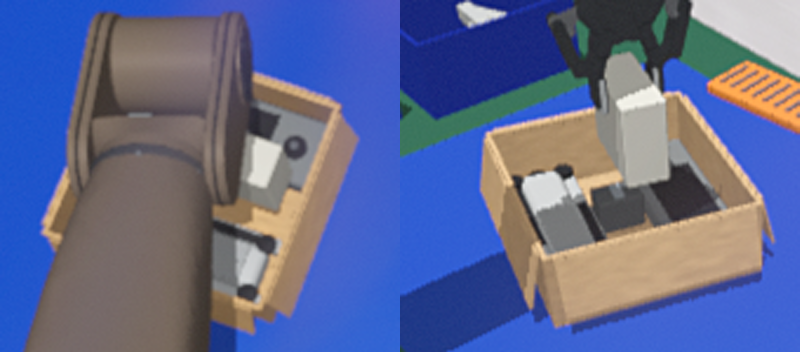

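The side view shows the block upright in the grip over the longer gap, clear of the battery. Descending with a 2 mm correction.

>>> move_arm(
  plan=[2,1,-20,0,0,0,40,0,0,-20,0,0,0,40,0,0,-20,0,0,0,40,0,0,-15,0,0,0,40,0,0,-15,0,0,0,40,0,0,-10,0,0,0,40,0,0,-10,0,0,0,40,0,0,-10,0,0,0,40,0,0,-8,0,0,0,40,0,0,0,0,0,0,40],
)

```text
time: 6.2
eef_pos: [0.5136, 0.1236, 0.078]
tcp_rot: [0.804, 0.595, -0.001, -0.001]
contact_force: [-0.2, -0.3, -0.5]
opening: 0.538
finger_force: 31.0
```

No contact yet, 14 mm left. Going down slowly.

>>> move_arm(
  plan=[0,0,-4,0,0,0,40,0,0,-4,0,0,0,40,0,0,-3,0,0,0,40,0,0,-2,0,0,0,40,0,0,-1,0,0,0,40,0,0,0,0,0,0,40,0,0,0,0,0,0,40],
)

```text
time: 6.9
eef_pos: [0.5146, 0.1237, 0.0654]
tcp_rot: [0.804, 0.595, 0.0, 0.0]
contact_force: [-0.4, 0.4, 0.1]
opening: 0.537
finger_force: 31.0
```

>>> move_arm(
  plan=[0,0,-1,0,0,0,40,0,0,-1,0,0,0,40,0,0,0,0,0,0,40],
)

```text
time: 7.2
eef_pos: [0.5148, 0.1236, 0.064]
tcp_rot: [0.804, 0.595, 0.0, 0.0]
contact_force: [-2.1, -1.4, 3.4]
opening: 0.534
finger_force: 31.4
```

Contact at exactly the seated height (64 mm). Release and rise.

>>> move_arm(
  plan=[0,0,0,0,0,0,52,0,0,0,0,0,0,62,0,0,0,0,0,0,62,0,0,10,0,0,0,62,0,0,20,0,0,0,62,0,0,40,0,0,0,62,0,0,45,0,0,0,62,0,0,35,0,0,0,70],
)

```text
time: 8.0
eef_pos: [0.5151, 0.1237, 0.2168]
tcp_rot: [0.804, 0.595, 0.001, 0.001]
contact_force: [-0.2, 0.3, -0.7]
opening: 0.821
finger_force: 0.0
```

>>> move_arm(
  plan=[-6,-38,0,0,0,-6.3,70,-6,-38,0,0,0,-6.3,70,-6,-38,0,0,0,-6.3,70,-6,-38,0,0,0,-6.3,70,-6,-38,0,0,0,-6.3,70,-6,-38,0,0,0,-6.3,70,-6,-38,0,0,0,-6.3,70,-6,-38,0,0,0,-6.3,70,-6,-38,0,0,0,-6.4,70,-6,-38,0,0,0,-6.4,70,-5,-38,0,0,0,-6.4,70,-5,-35,0,0,0,-6.4,70],
)

```text
time: 9.2
eef_pos: [0.4441, -0.3312, 0.2142]
tcp_rot: [1.0, -0.028, 0.0, 0.0]
contact_force: [-0.1, 0.5, -1.0]
opening: 0.821
finger_force: 0.0
```

Run:
```python
from h import *
st()
r=cams.read_camera("top");s=cams.read_camera("side")
a=cv2.resize(r["color"][100:250,100:270],None,fx=2.35,fy=2.35,interpolation=cv2.INTER_CUBIC)
b=cv2.resize(s["color"][60:210,130:300],None,fx=2.35,fy=2.35,interpolation=cv2.INTER_CUBIC)
cv2.imwrite("pics/l3.png",np.hstack([a,b])[:,:,::-1])
c=r["color"];v=cv2.cvtColor(c,cv2.COLOR_RGB2HSV);print("top-left block V",v[185,214])
m=((v[...,1]<40)&(v[...,2]>195)).astype(np.uint8)
for k in cv2.findContours(m,0,1)[0]:
    if cv2.contourArea(k)>150:
        p=k[:,0].mean(0)
        if 120<p[0]<250 and 115<p[1]<240:
            P=plane(r,k[:,0],.095)*1000;q=cv2.minAreaRect(P.astype(np.float32));print(p,q,uv(np.array([q[0]])),uv(cv2.boxPoints(q)).round(1).tolist())
```

```text
t 9.2 pos [ 444.1 -331.2  214.2] yaw -93.3 z [ 0.001 -0.001 -1.   ] open 70.1 F [-0.1  0.5 -1. ] ff 0.0 q6 0.8
top-left block V [ 24  11 230]
[154.83561644 195.32876712] ((465.2760314941406, 247.77345275878906), (71.2774429321289, 38.17247009277344), 72.84642028808594) [[42.14806909 82.65866171]] [[6.6, 101.8], [6.5, 63.7], [77.7, 63.5], [77.8, 101.6]]
[205.27722772 179.23762376] ((512.623046875, 122.62427520751953), (101.51033782958984, 44.943321228027344), 72.68993377685547) [[-63.68975701   0.79040734]] [[-114.3, 23.5], [-114.6, -21.4], [-13.1, -22.0], [-12.8, 23.0]]
```

View pics/l3.png

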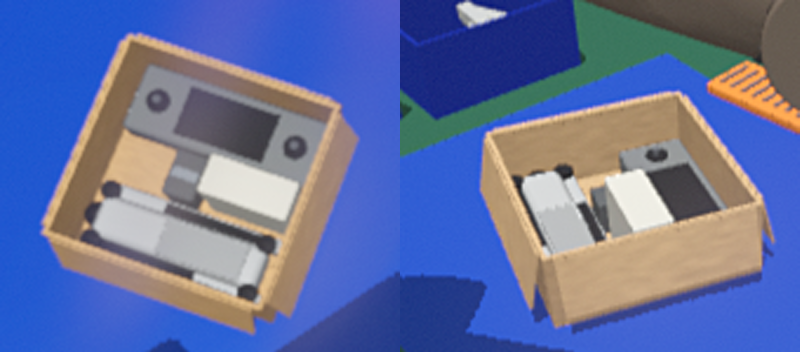

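The long block is seated level with the rim, and the measured centre is (u,v)=(-64,1), as aimed. Nothing else moved. Next, pick up the short block.

>>> move_arm(
  plan=[0,1,-35,0,0,0,70,0,0,-35,0,0,0,70,0,0,-30,0,0,0,70,0,0,-30,0,0,0,70,0,0,-27,0,0,0,70,0,0,0,0,0,0,70,0,0,0,0,0,0,40,0,0,0,0,0,0,40,0,0,0,0,0,0,40,0,0,0,0,0,0,40,0,0,0,0,0,0,40],
  newtons=30,
)

```text
time: 10.4
eef_pos: [0.4455, -0.3292, 0.0583]
tcp_rot: [1.0, -0.026, 0.001, 0.001]
contact_force: [-0.9, 1.5, 6.1]
opening: 0.531
finger_force: 36.3
```

```bash
python3 -c "
from h import *
st()"
```

```text
t 10.4 pos [ 445.5 -329.2   58.3] yaw -93.0 z [ 0.002 -0.002 -1.   ] open 45.4 F [-0.9  1.5  6.1] ff 36.3 q6 0.8
```

>>> move_arm(
  plan=[0,0,15,0,0,0,40,0,0,40,0,0,0,40,0,0,50,0,0,0,40,0,0,50,0,0,0,40,7,39,0,0,0,5,40,7,39,0,0,0,5,40,7,39,0,0,0,5,40,7,39,0,0,0,5,40,7,39,0,0,0,5,40,7,39,0,0,0,5,40,7,39,0,0,0,5,40,7,39,0,0,0,5,40],
)

```text
time: 11.6
eef_pos: [0.5003, -0.0147, 0.2122]
tcp_rot: [0.948, 0.319, 0.0, 0.0]
contact_force: [-0.1, -0.2, -0.8]
opening: 0.536
finger_force: 35.5
```

>>> move_arm(
  plan=[8,40,0,0,0,5,40,8,40,0,0,0,5,40,8,40,0,0,0,5,40,8,40,0,0,0,5,40,8,40,0,0,0,5,40,7,40,0,0,0,5,40,7,39,0,0,0,6,40,0,0,0,0,0,0,40,0,0,0,0,0,0,40],
)

```text
time: 12.5
eef_pos: [0.5541, 0.2632, 0.2116]
tcp_rot: [0.803, 0.596, -0.0, 0.0]
contact_force: [0.6, -1.6, -0.8]
opening: 0.533
finger_force: 35.5
```

Run:
```python
from h import *
st()
p=ctrl.get_state()["eef_pos"][:2]*1000; print(uv(p[None]))
s=cams.read_camera("side")
cv2.imwrite("pics/s4.png",cv2.resize(s["color"][40:210,130:300],None,fx=3,fy=3,interpolation=cv2.INTER_CUBIC)[:,:,::-1])
```

```text
t 12.5 pos [554.1 263.2 211.6] yaw -16.9 z [-0.    -0.001 -1.   ] open 45.6 F [ 0.6 -1.6 -0.8] ff 35.5 q6 0.57
[[82.90892925  2.21929254]]
```

View pics/s4.png

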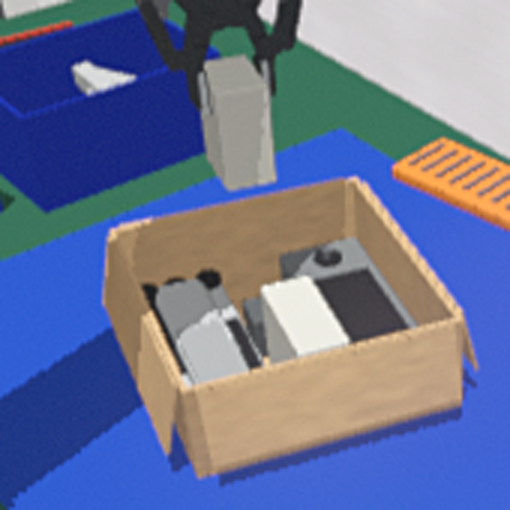

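The block is upright above the shorter gap, at (235,120) in the crop. A 2 mm correction, then down.

>>> move_arm(
  plan=[2,-2,-20,0,0,0,40,0,0,-20,0,0,0,40,0,0,-20,0,0,0,40,0,0,-15,0,0,0,40,0,0,-15,0,0,0,40,0,0,-12,0,0,0,40,0,0,-10,0,0,0,40,0,0,-10,0,0,0,40,0,0,-10,0,0,0,40,0,0,0,0,0,0,40],
)

```text
time: 13.55
eef_pos: [0.5554, 0.2604, 0.0775]
tcp_rot: [0.804, 0.595, -0.001, -0.001]
contact_force: [0.4, -0.3, 0.2]
opening: 0.531
finger_force: 35.5
```

>>> move_arm(
  plan=[0,0,-4,0,0,0,40,0,0,-4,0,0,0,40,0,0,-3,0,0,0,40,0,0,-2,0,0,0,40,0,0,-1,0,0,0,40,0,0,-1,0,0,0,40,0,0,0,0,0,0,40,0,0,0,0,0,0,40],
)

```text
time: 14.35
eef_pos: [0.5566, 0.2607, 0.0645]
tcp_rot: [0.804, 0.595, 0.0, 0.0]
contact_force: [0.3, -0.5, -0.5]
opening: 0.534
finger_force: 35.5
```

>>> move_arm(
  plan=[0,0,-1,0,0,0,40,0,0,-1,0,0,0,40,0,0,0,0,0,0,40],
)

```text
time: 14.65
eef_pos: [0.5568, 0.2607, 0.0635]
tcp_rot: [0.804, 0.595, 0.0, 0.0]
contact_force: [-2.8, -1.8, 5.4]
opening: 0.532
finger_force: 36.1
```

Contact at the seated height. Release, rise and swing away.

>>> move_arm(
  plan=[0,0,0,0,0,0,52,0,0,0,0,0,0,62,0,0,0,0,0,0,62,0,0,10,0,0,0,62,0,0,20,0,0,0,62,0,0,40,0,0,0,62,0,0,45,0,0,0,62,0,0,45,0,0,0,62],
)

```text
time: 15.45
eef_pos: [0.5562, 0.2606, 0.2243]
tcp_rot: [0.804, 0.595, -0.0, -0.0]
contact_force: [0.1, 0.6, -0.2]
opening: 0.73
finger_force: 0.0
```

>>> move_arm(
  plan=[-5,-45,5,0,0,0,62,-5,-45,5,0,0,0,62,-5,-45,5,0,0,0,62,-5,-45,5,0,0,0,62,-5,-45,5,0,0,0,62,-5,-45,5,0,0,0,62,0,-45,0,0,0,0,62,0,-45,0,0,0,0,62,0,-45,0,0,0,0,62,0,-45,0,0,0,0,62,0,0,0,0,0,0,62,0,0,0,0,0,0,62],
)

```text
time: 16.65
eef_pos: [0.5263, -0.1902, 0.2527]
tcp_rot: [0.804, 0.594, 0.0, -0.0]
contact_force: [0.4, 0.0, 0.5]
opening: 0.723
finger_force: 0.0
```

Run:
```python
from h import *
st()
r=cams.read_camera("top");s=cams.read_camera("side")
a=cv2.resize(r["color"][100:250,100:270],None,fx=2.35,fy=2.35,interpolation=cv2.INTER_CUBIC)
b=cv2.resize(s["color"][60:210,130:300],None,fx=2.35,fy=2.35,interpolation=cv2.INTER_CUBIC)
cv2.imwrite("pics/l5.png",np.hstack([a,b])[:,:,::-1])
c=r["color"];v=cv2.cvtColor(c,cv2.COLOR_RGB2HSV)
m=((v[...,1]<40)&(v[...,2]>195)).astype(np.uint8)
for k in cv2.findContours(m,0,1)[0]:
    if cv2.contourArea(k)>150:
        p=k[:,0].mean(0)
        if 120<p[0]<250 and 115<p[1]<240:
            P=plane(r,k[:,0],.095)*1000;q=cv2.minAreaRect(P.astype(np.float32));print(p.round(),np.round(q[1],1),round(q[2],1),uv(np.array([q[0]])).round(1))
```

```text
t 16.65 pos [ 526.3 -190.2  252.7] yaw -17.1 z [ 0.  0. -1.] open 61.8 F [0.4 0.  0.5] ff 0.0 q6 -0.23
[155. 195.] [68.1 35.8] 73.8 [[42.  82.6]]
[205. 179.] [101.   43.6] 72.7 [[-63.4   0.9]]
[153. 162.] [61.5 42.6] 73.4 [[80.   1.2]]
```

View pics/l5.png

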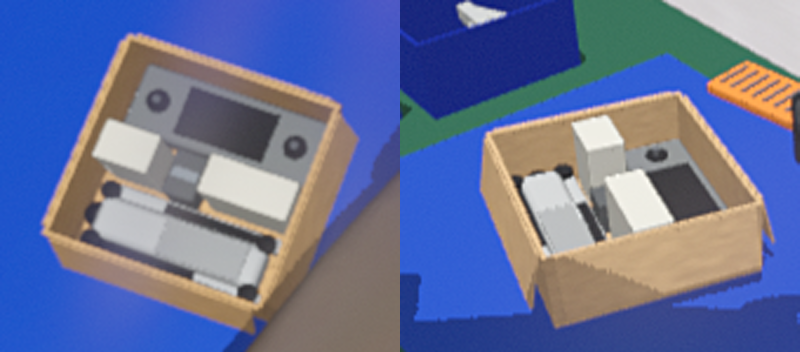

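Both blocks are upright in line with the battery, with top centres at (u,v) = (-63,1) and (80,1). A quick cross-check of the short block's height in the side view, then hand-in if it is level.

Run:
```python
from h import *
s=cams.read_camera("side");v=cv2.cvtColor(s["color"],cv2.COLOR_RGB2HSV)
m=((v[...,1]<40)&(v[...,2]>205)).astype(np.uint8)
n,l,t,ce=cv2.connectedComponentsWithStats(m[60:210,130:300])
ok=[]
for u in(-63.4,80):
    P=np.r_[C0+u*U+1*V,95]/1000; e=proj(s,P)[0]; e2=proj(s,P+[0,0,.01])[0]
    d=min((c for c,tt in zip(ce[1:]+[130,60],t[1:]) if tt[4]>80),key=lambda c:np.hypot(*(c-e)))
    dz=(e[1]-d[1])/(e[1]-e2[1])*10; ok.append(abs(dz)<5); print(e.round(1),d.round(1),"height error mm",dz.round(1))
if all(ok): print(order.sign_off())
```

```text
[230. 144.] [231.1 145. ] height error mm -3.1
[213.  115.7] [213.7 116.2] height error mm -1.8
the job is handed in; nothing more can be done
None
```

Both foam blocks are in their gaps, upright and down on the carton floor, released with the arm clear, and the job was handed in at about 17 s of the 56 s allowed.

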